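Unlatch and slide out the eyelet press's dies

ROBOT

A 6-joint arm with a two-finger parallel gripper is mounted at the origin on the work surface. World frame = base frame: x ahead of the robot, y to its left, z up, the work surface at z = 0. Lengths are in mm, angles in rad, forces in N, time in s.
With the tool pointing down it reaches from about 275 to 1000 mm from the base axis. Payload 8.4 kg.
Tool frame: the origin (TCP) lies at the very end of the fingers, on their centre line; the grasp point (between the pads) lies 19 mm behind it; z points along the fingers, y is the line along which they close (so a half turn about z gives the same grasp; the last joint's range is limited). The gripper opens to 85 mm and grips with 20 to 120 N. Pads are 22 mm wide; open, the fingers measure 114 mm over their backs; the gripper's body (76 mm by 85 mm) begins 54 mm behind the grasp point. The pads swing forward as they close: fully open they stand 13 mm farther back than shut.
Start: joints at [-1.229, 0.353, 1.633, -0, 1.155, -0.002], TCP at [210.666, -588.428, 231.281] pointing down, gripper open.
Joint ranges: [-2.63, 2.63], [-0.92, 2.1], [0.06, 2.66], [-1.3, 4.44], [0, 2.69], [-3.02, 3.02]. Speed limits (rad/s): [2.22, 2.22, 2.79, 3.14, 3.14, 3.14].

INTERFACE

Orientations are given as [roll, pitch, yaw] about the fixed x, y, z axes, in that order (R = Rz(yaw) Ry(pitch) Rx(roll)).
In Python, from rig import r, vision gives the robot as it stands. The module is installed in compiled form; this text tells all that it offers.
- The arm moves only by the tool play_rows, never from a script. Its argument "steps" is a list of rows, each an object with "delta_pos": the shift along the tool's x, y, z in cm, a list of three; "yaw": the turn about the tool's z in rad; "jaw": the opening in per cent of the stroke, from 0 (shut) to 100 (fully open). A call has exactly 8 rows; each row is the pose to reach, as a shift and turn from the pose commanded when the call began, along the tool's axes at that moment; what a row does not reach only later rows make up. A row lasts 1/10 s, in which the tool goes at most 50 mm and 8.59 degrees, less where a joint would pass 70% of its speed; a pose out of reach is approached as far as the arm can. A call with a gripper value outside its range is refused whole. The fingers move at their own pace and stop on an object; "grip_force" is the grip in N (left out, the last holds). Time passes only in rows, so rows that repeat a pose let the fingers close, or fill a call up. It gives the time, the measured TCP pose, the force, the opening and the grip force at its end, in the units of the state.
- r.sense(): the state, without advancing time (a new reading comes with each control period).
- vision.grab_frame(name): name is "scene" or "top"; returns (picture, depth): 384x512x3 uint8, red, green, blue; 384x512 float32, mm along the optical axis (not along the pixel's ray), 0 where there is no reading.
- vision.calibration(name): a dict with "mtx" (3x3 intrinsics, pixels), "k1" (the pictures are not rectified: a ray, as slopes to the right and down, at radius r is drawn at 1 + k1 r^2 times it, then the intrinsics apply), "extrinsics" (4x4, takes a point from camera to world coordinates). Camera axes: x right, y down, z forward; pixel columns grow to the right and rows downward; lengths in mm; the calibration is good to about 2 mm. A picture is of the moment at which its call begins. calibration takes no time and is no camera call.
- r.sign_off(): hands the job in; it is judged then, once.
Trained networks look in the newest picture that a camera, given by its name, has taken for a name from the list of things; names that differ only in an ending like _2 or _b are one class to them, and where a whole thing is asked for, a point or a joint stands for the part that bears it (a point fixed in the world has none). Each returns a list of dicts, best first, with "conf" (0 to 1); they miss things now and then, are a little off and sometimes report something else, mostly with a low value. They report only what shows in the picture. A call takes as long as a camera call. They do not tell look-alikes from the thing itself.
- vision.cut_out(camera, thing): "region" (384x512 bool, what is visible of it) and "uv" ([column, row] in pixels, amid what is visible of it).
- vision.landmark_of(camera, thing): "uv" ([column, row] in pixels: a listed point, or the origin of a listed thing).
The state is a dict: "clock": time; "qpos": joint angles; "qvel": joint speeds; "joint_efforts": joint torques, N m; "eef_pos": TCP position; "tcp_rot": TCP orientation; "contact_force": force on the tool from outside, world axes, zero at the start; "wrist_torque": the same for the moment, N m; "opening": opening from 0.0 (shut) to 1.0 (fully open); "grasp_force": force on a finger pad.
Only numpy, scipy, OpenCV 4.12 (cv2) and the standard library are available. Lean on these libraries where they do the work, as an engineer would, in place of code of your own. Each camera call takes 0.05 s, during which the arm holds its last target. There are 200 camera calls.

TASK

Take the pin tool (the one with the long thin pin) from its stand, press down the recessed release button in the well of the eyelet press's die slide with the pin and, keeping it pressed, push the die slide all the way out. Then put the pin tool back upright in its own stand and let go of it, leaving the punch and the glue jar alone.

Things in the scene. Friction and masses are not known exactly. Their poses are not given: they have to be found in the camera images.
- pin_tool: Tool upright in its stand: straight round wooden handle 28 mm across, 60 mm long; below it a steel collar 40 mm across, 6 mm thick; below that a thin steel pin 8 mm across, 45 mm long, pointing down. About 0.12 kg. Origin: centre of the handle (grasp here), 36 mm above the collar's underside, 81 mm above the pin's tip. z runs along the tool, away from the tip.
- stand_hole (a point): The pin tool's own stand, fixed: wooden plate 84 x 84 mm on four legs, top 60 mm above the bench, with a square through hole 26 x 26 mm. The collar rests on the plate, the pin in the hole, seen from the sides. This point: the hole's centre in the plate's top face; z up, x and y along its edges. An identical stand holds the punch; the two may change places.
- press: Eyelet press, fixed: grey bed 260 x 124 mm, side rails 45 mm high; column and head at its back end, up to 200 mm high. Between the rails lies the aluminium die slide: three round dies and, at its front end, a block 70 x 78 mm, top 55 mm above the bench, with the well in it. Origin on the bench under the bed; z up; x points back to the column; the slide comes out along -x.
- well_mouth (a point): Centre of the well's mouth, in the block's top, 55 mm above the bench; moves with the slide; axes as the press's. The well is 26 x 26 mm; the black release button fills its bottom, 25 mm below the mouth, 33 mm when fully down. The pin pushes the slide by the well's wall, after 9 mm of free play from the middle. The press's head stays 100 mm or more behind the well.
- die_slide (a joint): How far the die slide has come out along the press's -x: 0 shut (latched, starts here), 0.08 m fully out at its stop. Friction about 3 N; it stays where it is left. The latch blocks it within 2 mm of shut until the button is down.
- latch_button (a joint): How far the release button is pressed: 0 up, 0.008 m fully down. A spring lifts it: 2.5 N to begin, 5 N fully down. The slide is free once it is 6 mm or more down; it comes up again when let go.
- punch: Bystander: a punch in the other stand, with a ball-shaped wooden handle (40 mm) on a 22 mm neck, the same collar, and a short thick steel shank 20 mm in diameter and 22 mm long that does not reach the button. Origin 36 mm above the collar's underside; z up.
- glue_jar_center (a point): Bystander: an amber glass jar of glue with a white cap, 66 mm in diameter, 85 mm high. This point: its centre, half-way up.
Things that resemble listed ones, but are neither listed nor needed, are in the scene too. Leave any red or yellow look-alike of the part that bears stand_hole alone.

How it is judged:
By the outcome, as a careful person would: the job done as asked, in the order asked, and still so for the second after the job is handed in, with the robot touching nothing.
It also fails if it takes over 45 s, if anything falls off the work surface, if the arm or the gripper's body presses on something with over 40 N, if the wrist force passes 120 N, or if a joint passes its speed limit or range.

## Working session

There is one attempt and no reset: what is moved stays moved. The work goes in short steps, Python scripts to look and compute and a tool call to move; the robot and the scene stay as the last step left them, time stands still between calls to the robot, and variables do not carry over. Pictures are saved under pics/ and viewed, at most 13 in all, crops included, and the job is handed in when it is done.

Besides the shell and the picture viewer there is one more tool, called after ">>>" as name(argument=value, ...), one argument or row to a line, values as JSON. play_rows: Moves the arm, as the interface text tells. Its arguments: {"type":"object","properties":{"steps":{"type":"array"},"grip_force":{"type":"number"}},"required":["steps"]}

```bash
mkdir -p pics; cat > h.py <<'E'
import numpy as np, cv2
from rig import r, vision
def ray(cam,uv):
    c=vision.calibration(cam);K=np.array(c["mtx"]);T=np.array(c["extrinsics"])
    d=np.array([(uv[0]-K[0,2])/K[0,0],(uv[1]-K[1,2])/K[1,1]]);s=d.copy()
    for _ in range(20): s=d/(1+c["k1"]*(s@s))
    return T[:3,3],T[:3,:3]@np.array([s[0],s[1],1.])
def atz(cam,uv,z):
    o,d=ray(cam,uv);return o+d*(z-o[2])/d[2]
def tri(a,b):
    (o1,d1),(o2,d2)=a,b
    A=np.stack([d1,-d2],1);s=np.linalg.lstsq(A,o2-o1,rcond=None)[0]
    p,q=o1+s[0]*d1,o2+s[1]*d2
    return (p+q)/2,np.linalg.norm(p-q)
def cloud(cam,dep):
    c=vision.calibration(cam);K=np.array(c["mtx"]);T=np.array(c["extrinsics"])
    v,u=np.mgrid[:384,:512];d=np.stack([(u-K[0,2])/K[0,0],(v-K[1,2])/K[1,1]],-1);s=d.copy()
    for _ in range(20): s=d/(1+c["k1"]*(s**2).sum(-1,keepdims=True))
    P=np.concatenate([s,np.ones(s.shape[:2]+(1,))],-1)*dep[...,None]
    return P@T[:3,:3].T+T[:3,3]
E
python3 - <<'E'
from h import *
np.set_printoptions(precision=1,suppress=True)
ims=[]
for c in["scene","top"]:
    im,d=vision.grab_frame(c);np.savez(f"{c}0.npz",im=im,d=d);cv2.imwrite(f"pics/{c}0.png",im[...,::-1])
    k=vision.calibration(c);print(c,np.array(k["mtx"]),k["k1"],np.array(k["extrinsics"]))
    P=cloud(c,d)
    for n in["pin_tool","stand_hole","press","well_mouth","punch","glue_jar_center"]:
        for l in vision.landmark_of(c,n)[:3]:
            u=np.array(l["uv"]);i=np.round(u).astype(int);print(c,n,round(l["conf"],2),u,P[i[1],i[0]] if 0<=i[1]<384 and 0<=i[0]<512 else"")
E
```

```text
scene [[435.4   0.  249.5]
 [  0.  435.4 190.7]
 [  0.    0.    1. ]] 0.008038699222824571 [[   0.5    0.7   -0.4  964.8]
 [   0.9   -0.4    0.3 -306.7]
 [   0.    -0.5   -0.9  977.5]
 [   0.     0.     0.     1. ]]
scene pin_tool 0.63 [146.2 216.5] [ 485.2 -277.   117.6]
scene stand_hole 0.96 [ 84.7 252.1] [ 436.8 -436.2    6.2]
scene stand_hole 0.91 [147.6 220.1] [ 484.5 -276.5   95.8]
scene stand_hole 0.91 [138.9 165.4] [ 309.4 -230.8   54.2]
scene press 0.85 [365.5 196.3] [669.  212.9  42.2]
scene well_mouth 0.63 [357.9 211.8] [689.9 175.8  27.9]
scene well_mouth 0.39 [368.1 197.2] [673.4 216.1  41. ]
scene punch 0.65 [186.6 266. ] [ 637.8 -252.5  126.7]
scene glue_jar_center 0.76 [344.1 112.3] [449.3 302.4  79. ]
top [[370.5   0.  251.2]
 [  0.  370.5 194.9]
 [  0.    0.    1. ]] -0.09790856091769214 [[ -0.   -1.    0.1 440. ]
 [ -1.    0.    0.  -14.6]
 [ -0.   -0.1  -1.  955.9]
 [  0.    0.    0.    1. ]]
top pin_tool 0.72 [362.4 213.2] [ 472.4 -263.1  126.7]
top pin_tool 0.47 [347.2 149.2] [ 618.9 -235.1  130.7]
top stand_hole 0.97 [417.2 210.7] [ 478.2 -445.9    7.2]
top stand_hole 0.9 [359.  213.6] [ 471.1 -262.2  105.6]
top stand_hole 0.87 [343.1 274.5] [ 323.1 -242.6    8.2]
top press 0.63 [152.8 151.3] [646.4 233.3  35.6]
top press 0.59 [116.8 238.3] [428.3 307.1  83.4]
top well_mouth 0.64 [177.2 127.1] [706.4 171.1  38.6]
top punch 0.93 [344.9 149.1] [ 619.4 -231.   128.6]
top glue_jar_center 0.97 [116.8 233.8] [437.8 307.2  83.2]
```

View pics/scene0.png

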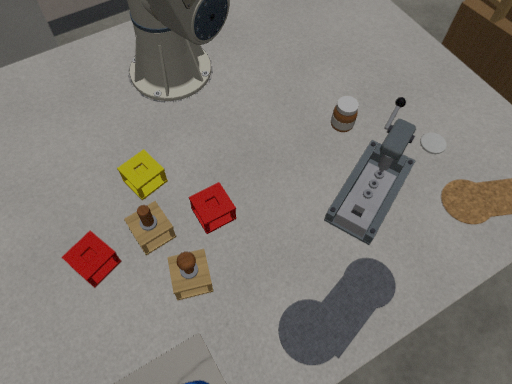

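View pics/top0.png

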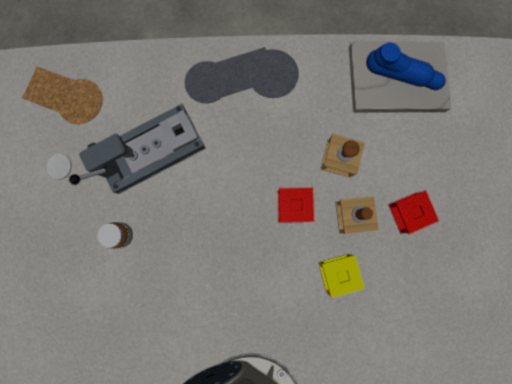

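The scene view has the pin tool at (147,220), the punch at (187,268) and the well at (358,211). In the top view the pin tool is at (362,213), the punch at (348,150) and the well at (179,130). The red and yellow stands are decoys. Next I'll measure positions from depth and from both views.

```bash
python3 - <<'E'
from h import *
np.set_printoptions(precision=1,suppress=True)
for c in["scene","top"]:
    z=np.load(f"{c}0.npz");P=cloud(c,z["d"]);im=z["im"].astype(int)
    near=lambda x,y,R:np.hypot(P[...,0]-x,P[...,1]-y)<R
    ben=np.median(P[...,2][near(450,0,60)]);print(c,"bench z",ben)
    m=near(474,-270,75)
    for lo,hi,n in[(52,68,"plate"),(68,85,"collar"),(115,150,"handletop")]:
        k=m&(P[...,2]>lo)&(P[...,2]<hi);q=P[k]
        if len(q)>5:
            rc=cv2.minAreaRect(q[:,:2].astype(np.float32));print(n,len(q),np.median(q,0),"rect",[np.round(x,1) for x in rc])
    m=near(620,-240,70)&(P[...,2]>52)&(P[...,2]<68);print("punchplate",cv2.minAreaRect(P[m][:,:2].astype(np.float32)))
    m=near(700,170,110)
    k=m&(P[...,2]>48)&(P[...,2]<62);q=P[k];print("block",len(q),np.median(q,0),cv2.minAreaRect(q[:,:2].astype(np.float32)))
    g=im.sum(-1)<130
    k=near(695,172,45)&g&(P[...,2]<52);vv,uu=np.nonzero(k)
    print("dark",len(vv),uu.mean(),vv.mean(),P[k].mean(0),P[k][:,2].min())
    K=cv2.resize(z["im"][...,::-1][(90,150)[c=="scene"]:,][:130,(80,300)[c=="scene"]:][:,:140],None,fx=4,fy=4,interpolation=cv2.INTER_CUBIC)
    a=cv2.resize(z["im"][...,::-1][(170,170)[c=="scene"]:,][:110,(310,90)[c=="scene"]:][:,:120],None,fx=4,fy=4,interpolation=cv2.INTER_CUBIC)
    cv2.imwrite(f"crop_{c}p.png",K);cv2.imwrite(f"crop_{c}t.png",a)
A=[cv2.imread(f"crop_{n}.png") for n in("scenep","topp","scenet","topt")]
A=[cv2.copyMakeBorder(a,0,520-a.shape[0],0,560-a.shape[1],0) for a in A]
o=np.vstack([np.hstack(A[:2]),np.hstack(A[2:])]);cv2.imwrite("pics/crops.png",cv2.resize(o,None,fx=.57,fy=.57,interpolation=cv2.INTER_AREA)[:600,:800])
E
```

```text
scene bench z -0.47503379472522056
plate 990 [ 481.9 -281.2   59.5] rect [array([ 470.3, -277.5]), array([85.8, 84.2]), np.float64(4.8)]
collar 51 [ 481.6 -279.2   76.2] rect [array([ 478. , -279.1]), array([35.9, 18.4]), np.float64(76.9)]
handletop 131 [ 474.1 -277.7  124.4] rect [array([ 471.8, -277.4]), array([25.6, 25.8]), np.float64(63.3)]
punchplate ((620.9017333984375, -248.4553680419922), (83.75282287597656, 86.94683837890625), 73.57950592041016)
block 827 [693.6 161.6  54. ] ((692.9978637695312, 164.44754028320312), (114.6900634765625, 74.23735809326172), 25.94359588623047)
dark 22 356.45454545454544 212.9090909090909 [690.2 170.5  29. ] 25.812804904969084
top bench z 0.9997784556561555
plate 1008 [ 468.8 -268.    60.2] rect [array([ 471.8, -275.5]), array([84.7, 84.7]), np.float64(4.8)]
collar 31 [ 467.5 -264.5   72.8] rect [array([ 471.3, -268.3]), array([38.7, 18.4]), np.float64(17.2)]
handletop 118 [ 472.4 -273.6  125.5] rect [array([ 473.4, -274.5]), array([24.7, 25.2]), np.float64(86.6)]
punchplate ((622.3727416992188, -247.1811065673828), (86.38530731201172, 86.23091888427734), 73.6202621459961)
block 831 [694.  165.7  54.9] ((685.6659545898438, 179.93923950195312), (117.8916015625, 102.6834716796875), 26.9697208404541)
dark 43 178.3953488372093 130.48837209302326 [699.6 169.2  29.8] 27.110146035674575
```

View pics/crops.png

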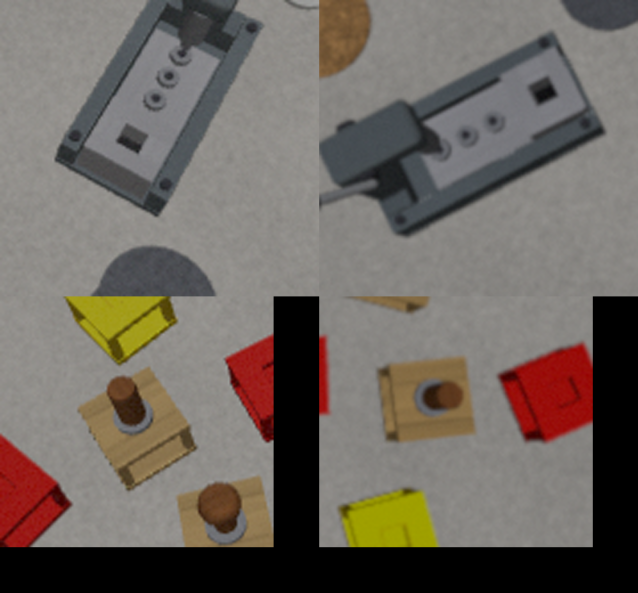

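The crops show the pin tool centred in its stand (the round stick handle) and the well near the front end of the slide. Next I'll get the well mouth and press yaw from both views.

```bash
cat >> h.py <<'E'
def planexy(cam,z):
    c=vision.calibration(cam);K=np.array(c["mtx"])
    return None
def rectify(cam,im,cx,cy,z,half=80,s=4):
    """orthophoto of plane z; pixel col->x, row->y"""
    c=vision.calibration(cam);K=np.array(c["mtx"]);Ti=np.linalg.inv(np.array(c["extrinsics"]))
    n=int(2*half*s);g=np.arange(n)/s-half
    X,Y=np.meshgrid(cx+g,cy+g);Q=np.stack([X,Y,np.full_like(X,z)],-1)@Ti[:3,:3].T+Ti[:3,3]
    p=Q[...,:2]/Q[...,2:];p=p*(1+c["k1"]*(p**2).sum(-1,keepdims=True))
    return cv2.remap(im,(p[...,0]*K[0,0]+K[0,2]).astype(np.float32),(p[...,1]*K[1,1]+K[1,2]).astype(np.float32),cv2.INTER_CUBIC)
E
python3 - <<'E'
from h import *
np.set_printoptions(precision=1,suppress=True)
o=[]
for c in["scene","top"]:
    z=np.load(f"{c}0.npz");P=cloud(c,z["d"])
    k=(np.hypot(P[...,0]-650,P[...,1]-220)<190)&(P[...,2]>38)&(P[...,2]<60)
    k=cv2.morphologyEx(k.astype(np.uint8),cv2.MORPH_OPEN,np.ones((3,3)))>0
    n,l=cv2.connectedComponents(k.astype(np.uint8));i=l[(np.hypot(P[...,0]-693,P[...,1]-165)<30)&k][0]
    print("bed",cv2.minAreaRect(P[l==i][:,:2].astype(np.float32)))
    R=rectify(c,z["im"],695,170,55);g=R.astype(int).mean(-1)
    o.append(R[...,::-1].copy())
    n,l,st,ce=cv2.connectedComponentsWithStats((g<np.median(g[260:380,260:380])-25).astype(np.uint8))
    for j in range(1,n):
        if 3000<st[j,4]<25000:
            rc=cv2.minAreaRect(np.argwhere(l==j)[:,::-1].astype(np.float32));print(c,st[j,4]/16,np.array(rc[0])/4-80+[695,170],np.array(rc[1])/4,rc[2])
cv2.imwrite("pics/ortho.png",cv2.resize(np.hstack(o),(800,400)))
E
```

```text
bed ((652.1117553710938, 245.60292053222656), (123.99524688720703, 264.528076171875), 26.476119995117188)
scene 195.5 [673.5  94.5] [19.5 13.5] 23.629377365112305
scene 250.3125 [764.  136.3] [17.6 19.1] 26.09542465209961
scene 193.25 [696.9 158. ] [23.3  9.9] 26.003345489501953
bed ((654.2643432617188, 246.90628051757812), (127.05107879638672, 259.9998474121094), 26.596534729003906)
top 230.6875 [692.1 164. ] [12.3 19.6] 26.56505012512207
```

View pics/ortho.png

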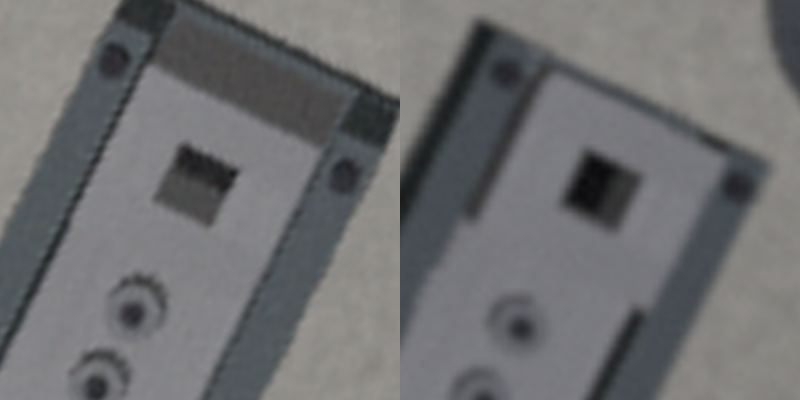

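Both views agree: the well mouth is at about (694.3, 165.2, 55), the press yaw is about 116.5°, and the slide exits along (0.446, -0.895). The pin tool axis is at (472,-276) with the stand top at z≈60. Now the starting pose.

```bash
cat >> h.py <<'E'
from scipy.spatial.transform import Rotation as Ro
def go(target,yawy=None):
    s=r.sense();R=Ro.from_euler("xyz",s["tcp_rot"]).as_matrix();p=np.array(s["eef_pos"])
    print("t",s["clock"],"p",np.round(p,1),"F",np.round(s["contact_force"],1),"open",round(s["opening"],3),"gf",s["grasp_force"],"q6",round(s["qpos"][5],2))
    print("rot",np.round(s["tcp_rot"],3),"delta cm",np.round(R.T@(np.array(target)-p)/10,2))
    if yawy is not None:
        t=R.T@np.array([np.cos(yawy),np.sin(yawy),0]);a=np.arctan2(t[1],t[0])-np.pi/2;print("yaw",a,(a+np.pi/2)%np.pi-np.pi/2)
    return R
E
python3 -c "
from h import *
R=go([472,-276,165],2.033);print(np.round(R,2))"
```

```text
t 0.7 p [ 210.6 -588.4  231.3] F [-0.1  0.7  0.1] open 1.002 gf 0.0 q6 -0.0
rot [-3.142 -0.     0.344] delta cm [ 35.14 -20.61   6.63]
yaw -3.2600819812427524 -0.11848932765295928
[[ 0.94  0.34  0.  ]
 [ 0.34 -0.94  0.  ]
 [ 0.   -0.   -1.  ]]
```

>>> play_rows(
  steps=[
    {"delta_pos": [4.4, -2.6, 0], "yaw": -0.03, "jaw": 100},
    {"delta_pos": [8.8, -5.2, 0.5], "yaw": -0.06, "jaw": 100},
    {"delta_pos": [13.2, -7.8, 1.5], "yaw": -0.09, "jaw": 100},
    {"delta_pos": [17.6, -10.4, 3], "yaw": -0.118, "jaw": 100},
    {"delta_pos": [22, -13, 4], "yaw": -0.118, "jaw": 100},
    {"delta_pos": [26.4, -15.6, 5], "yaw": -0.118, "jaw": 100},
    {"delta_pos": [30.8, -18.2, 6], "yaw": -0.118, "jaw": 100},
    {"delta_pos": [35.1, -20.6, 6.6], "yaw": -0.118, "jaw": 100},
  ],
  grip_force=70,
)

```text
clock: 1.5
eef_pos: [463.8, -284.6, 166.8]
tcp_rot: [3.142, 0.0, 0.462]
contact_force: [-0.2, 0.2, -0.9]
opening: 0.996
grasp_force: 0.0
```

```bash
python3 - <<'E'
from h import *
go([472,-276,77],2.033)
im,d=vision.grab_frame("scene");im2,d2=vision.grab_frame("top")
cv2.imwrite("pics/a.png",np.hstack([cv2.resize(i[b:b+110,a:a+130,::-1],(400,340)) for i,a,b in((im,70,160),(im2,300,150))]))
E
```

```text
t 1.5 p [ 463.8 -284.6  166.8] F [-0.2  0.2 -0.9] open 0.996 gf 0.0 q6 0.56
rot [3.142 0.    0.462] delta cm [ 1.12 -0.4   8.98]
yaw -3.1421393033529426 -0.0005466497631494427
```

View pics/a.png

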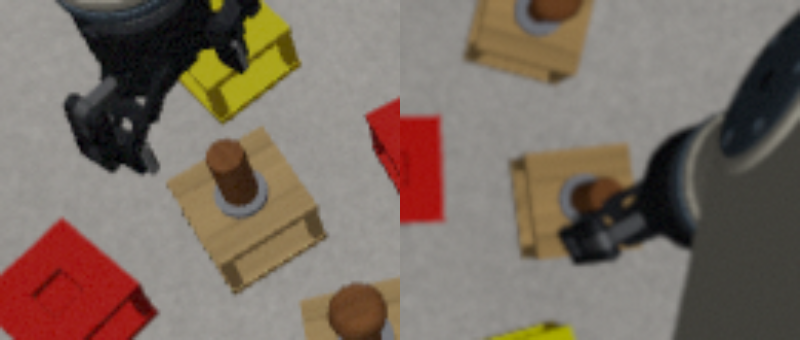

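The images show the gripper approaching with the handle between the open fingers, and nothing in the way. The commanded pose is over the tool, so I'll descend straight down.

>>> play_rows(
  steps=[
    {"delta_pos": [0, 0, 0], "yaw": 0, "jaw": 100},
    {"delta_pos": [0, 0, 2], "yaw": 0, "jaw": 100},
    {"delta_pos": [0, 0, 4.5], "yaw": 0, "jaw": 100},
    {"delta_pos": [0, 0, 7], "yaw": 0, "jaw": 100},
    {"delta_pos": [0, 0, 8.5], "yaw": 0, "jaw": 100},
    {"delta_pos": [0, 0, 8.8], "yaw": 0, "jaw": 100},
    {"delta_pos": [0, 0, 8.8], "yaw": 0, "jaw": 100},
    {"delta_pos": [0, 0, 8.8], "yaw": 0, "jaw": 60},
  ],
)

```text
clock: 2.4
eef_pos: [463.1, -287.3, 80.1]
tcp_rot: [3.14, -0.001, 0.461]
contact_force: [-0.1, -0.3, -0.3]
opening: 0.855
grasp_force: 0.0
```

>>> play_rows(
  steps=[
    {"delta_pos": [0, 0, 0], "yaw": 0, "jaw": 50},
    {"delta_pos": [0, 0, 0], "yaw": 0, "jaw": 40},
    {"delta_pos": [0, 0, 0], "yaw": 0, "jaw": 30},
    {"delta_pos": [0, 0, 0], "yaw": 0, "jaw": 20},
    {"delta_pos": [0, 0, 0], "yaw": 0, "jaw": 10},
    {"delta_pos": [0, 0, 0], "yaw": 0, "jaw": 10},
    {"delta_pos": [0, 0, 0], "yaw": 0, "jaw": 10},
    {"delta_pos": [0, 0, 0], "yaw": 0, "jaw": 10},
  ],
)

```text
clock: 3.2
eef_pos: [463.0, -286.4, 79.9]
tcp_rot: [3.141, -0.0, 0.462]
contact_force: [-2.4, 0.3, 7.5]
opening: 0.299
grasp_force: 67.8
```

The command fell short of the target by about 13 mm, so this is an edge grasp. I'll open, re-centre and look again.

>>> play_rows(
  steps=[
    {"delta_pos": [0, 0, 0], "yaw": 0, "jaw": 40},
    {"delta_pos": [0, 0, 0], "yaw": 0, "jaw": 60},
    {"delta_pos": [0, 0, 0], "yaw": 0, "jaw": 80},
    {"delta_pos": [0, 0, 0], "yaw": 0, "jaw": 100},
    {"delta_pos": [0, 0, 0], "yaw": 0, "jaw": 100},
    {"delta_pos": [0, 0, 0], "yaw": 0, "jaw": 100},
    {"delta_pos": [0, 0, 0], "yaw": 0, "jaw": 100},
    {"delta_pos": [0, 0, 0], "yaw": 0, "jaw": 100},
  ],
)

```text
clock: 4.0
eef_pos: [462.9, -286.3, 79.1]
tcp_rot: [-3.142, 0.0, 0.462]
contact_force: [0.5, 0.1, 1.3]
opening: 0.996
grasp_force: 0.0
```

```bash
python3 - <<'E'
from h import *
go([472,-276,77],2.033)
im,d=vision.grab_frame("scene");im2,d2=vision.grab_frame("top")
for c,d_ in(("scene",d),("top",d2)):
    P=cloud(c,d_);k=(np.hypot(P[...,0]-472,P[...,1]+276)<25)&(P[...,2]>119)&(P[...,2]<130);q=P[k]
    print(c,len(q),q.mean(0) if len(q) else "")
cv2.imwrite("pics/b.png",np.hstack([cv2.resize(i[b:b+110,a:a+130,::-1],(400,340)) for i,a,b in((im,70,160),(im2,300,150))]))
E
```

```text
t 4.0 p [ 462.9 -286.3   79.1] F [0.5 0.1 1.3] open 0.996 gf 0.0 q6 0.55
rot [-3.142  0.     0.462] delta cm [ 1.27 -0.52  0.21]
yaw -3.1420332754456806 -0.0004406218558874464
scene 119 [ 475.54599675 -282.24370317  125.01178034]
top 32 [ 479.10093724 -271.73804519  124.61193921]
```

View pics/b.png

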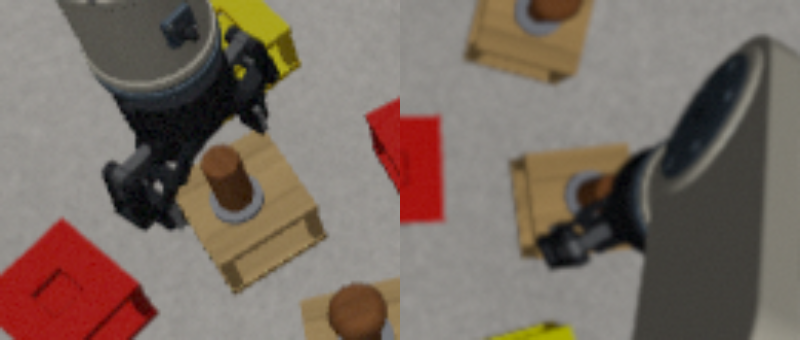

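The tool still stands upright with the fingers open around it, but it may have been nudged slightly. I'll compare with the first frames using the same estimator.

```bash
python3 - <<'E'
from h import *
z=np.load("scene0.npz")
im,d=vision.grab_frame("scene")
for im_,d_ in((z["im"],z["d"]),(im,d)):
    P=cloud("scene",d_);k=(np.hypot(P[...,0]-474,P[...,1]+279)<25)&(P[...,2]>119)&(P[...,2]<130);q=P[k]
    print(len(q),q.mean(0),cv2.minAreaRect(q[:,:2].astype(np.float32)))
    k=(np.hypot(P[...,0]-474,P[...,1]+279)<40)&(P[...,2]>64)&(P[...,2]<69);q=P[k];print(" collar",len(q),q.mean(0),q.min(0),q.max(0))
E
```

```text
118 [ 472.51780433 -277.39801495  124.72775144] ((471.7188415527344, -277.35955810546875), (25.55384063720703, 25.76567840576172), 63.623504638671875)
 collar 76 [ 479.07078526 -278.26301594   66.37624224] [ 444.64615197 -296.70688942   64.04584979] [ 490.67931288 -252.36279857   68.87220208]
118 [ 475.1887477  -281.99078641  124.8018456 ] ((474.6755676269531, -282.95037841796875), (27.036460876464844, 24.87226676940918), 62.45594024658203)
 collar 78 [ 480.3297052  -283.73137906   65.91434241] [ 460.51036189 -315.46388001   64.05932272] [ 494.06365866 -259.18239543   68.72472739]
```

The tool shifted by about (2.7, -4.6) mm and is still upright at about (475,-280.7). I'll correct by +1.33 cm along tool x and grip.

>>> play_rows(
  steps=[
    {"delta_pos": [0.6, 0, 0.1], "yaw": 0, "jaw": 100},
    {"delta_pos": [1.1, 0, 0.2], "yaw": 0, "jaw": 100},
    {"delta_pos": [1.35, 0, 0.2], "yaw": 0, "jaw": 100},
    {"delta_pos": [1.35, 0, 0.2], "yaw": 0, "jaw": 100},
    {"delta_pos": [1.35, 0, 0.2], "yaw": 0, "jaw": 80},
    {"delta_pos": [1.35, 0, 0.2], "yaw": 0, "jaw": 60},
    {"delta_pos": [1.35, 0, 0.2], "yaw": 0, "jaw": 40},
    {"delta_pos": [1.35, 0, 0.2], "yaw": 0, "jaw": 30},
  ],
)

```text
clock: 4.95
eef_pos: [474.9, -280.4, 77.2]
tcp_rot: [3.142, -0.0, 0.462]
contact_force: [0.4, -0.5, -0.6]
opening: 0.329
grasp_force: 0.0
```

>>> play_rows(
  steps=[
    {"delta_pos": [0, 0, 0], "yaw": 0, "jaw": 20},
    {"delta_pos": [0, 0, 0], "yaw": 0, "jaw": 10},
    {"delta_pos": [0, 0, 0], "yaw": 0, "jaw": 10},
    {"delta_pos": [0, 0, 0], "yaw": 0, "jaw": 10},
    {"delta_pos": [0, 0, 0], "yaw": 0, "jaw": 10},
    {"delta_pos": [0, 0, 0], "yaw": 0, "jaw": 10},
    {"delta_pos": [0, 0, 0], "yaw": 0, "jaw": 10},
    {"delta_pos": [0, 0, 0], "yaw": 0, "jaw": 10},
  ],
)

```text
clock: 5.75
eef_pos: [475.1, -280.5, 77.4]
tcp_rot: [3.141, -0.0, 0.462]
contact_force: [-2.0, -1.0, 5.2]
opening: 0.309
grasp_force: 68.7
```

>>> play_rows(
  steps=[
    {"delta_pos": [0, 0, -0.5], "yaw": 0, "jaw": 10},
    {"delta_pos": [0, 0, -2], "yaw": 0, "jaw": 10},
    {"delta_pos": [0, 0, -4], "yaw": 0, "jaw": 10},
    {"delta_pos": [0, 0, -6], "yaw": 0, "jaw": 10},
    {"delta_pos": [0, 0, -8], "yaw": 0, "jaw": 10},
    {"delta_pos": [0, 0, -9.5], "yaw": 0, "jaw": 10},
    {"delta_pos": [0, 0, -10], "yaw": 0, "jaw": 10},
    {"delta_pos": [0, 0, -10], "yaw": 0, "jaw": 10},
  ],
)

```text
clock: 6.55
eef_pos: [475.2, -280.4, 177.5]
tcp_rot: [3.141, -0.001, 0.462]
contact_force: [0.4, 0.6, -1.4]
opening: 0.31
grasp_force: 68.9
```

```bash
python3 -c "
from h import *
go([694.3,165.2,157],2.033)"
```

```text
t 6.55 p [ 475.2 -280.4  177.5] F [ 0.4  0.6 -1.4] open 0.31 gf 68.87125253677368 q6 0.57
rot [ 3.141e+00 -1.000e-03  4.620e-01] delta cm [ 39.47 -30.13   2.05]
yaw -3.1419673790758393 -0.00037472548604622347
```

>>> play_rows(
  steps=[
    {"delta_pos": [1, -0.8, 0], "yaw": 0, "jaw": 10},
    {"delta_pos": [3.5, -2.7, 0], "yaw": 0, "jaw": 10},
    {"delta_pos": [6.5, -5, 0], "yaw": 0, "jaw": 10},
    {"delta_pos": [9.5, -7.3, 0], "yaw": 0, "jaw": 10},
    {"delta_pos": [12.5, -9.5, 0], "yaw": 0, "jaw": 10},
    {"delta_pos": [15.5, -11.8, 0], "yaw": 0, "jaw": 10},
    {"delta_pos": [18.5, -14.1, 0], "yaw": 0, "jaw": 10},
    {"delta_pos": [21.5, -16.4, 0], "yaw": 0, "jaw": 10},
  ],
)

```text
clock: 7.35
eef_pos: [594.2, -35.2, 175.8]
tcp_rot: [-3.14, 0.002, 0.462]
contact_force: [1.0, -0.5, -2.3]
opening: 0.308
grasp_force: 69.0
```

>>> play_rows(
  steps=[
    {"delta_pos": [3, -2.3, 0], "yaw": 0, "jaw": 10},
    {"delta_pos": [6, -4.6, 0], "yaw": 0, "jaw": 10},
    {"delta_pos": [9, -6.9, 0], "yaw": 0, "jaw": 10},
    {"delta_pos": [12, -9.1, 0], "yaw": 0, "jaw": 10},
    {"delta_pos": [15, -11.4, 0], "yaw": 0, "jaw": 10},
    {"delta_pos": [17, -13, 0], "yaw": 0, "jaw": 10},
    {"delta_pos": [18, -13.7, 0], "yaw": 0, "jaw": 10},
    {"delta_pos": [18, -13.7, 0], "yaw": 0, "jaw": 10},
  ],
)

```text
clock: 8.15
eef_pos: [694.1, 166.8, 175.7]
tcp_rot: [-3.141, 0.002, 0.464]
contact_force: [0.0, -1.1, -1.3]
opening: 0.307
grasp_force: 69.0
```

```bash
python3 - <<'E'
from h import *
im,d=vision.grab_frame("scene");im2,d2=vision.grab_frame("top")
go([694.3,165.2,127],2.033)
np.savez("w1.npz",im=im,d=d,im2=im2,d2=d2)
cv2.imwrite("pics/c.png",np.hstack([cv2.resize(i[b:b+130,a:a+130,::-1],(400,400),interpolation=cv2.INTER_CUBIC) for i,a,b in((im,290,110),(im2,120,70))]))
E
```

```text
t 8.25 p [693.6 164.5 176.3] F [-0.3 -0.6 -1.8] open 0.312 gf 68.9900815486908 q6 1.34
rot [-3.142e+00  2.000e-03  4.620e-01] delta cm [ 0.1  -0.03  4.93]
yaw -3.141884764112952 -0.0002921105231590282
```

View pics/c.png

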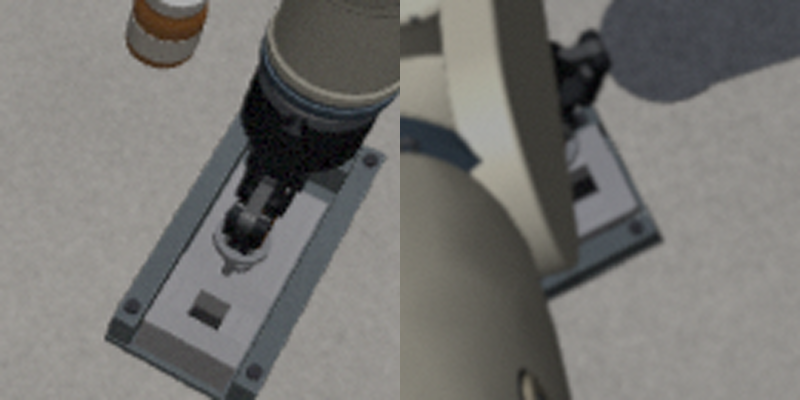

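The scene view shows the pin tip at crop (228,272), about pixel (364,198). The whole tip shows and the well is visible below it. I'll check that ray at the expected tip height (z≈114).

```bash
python3 - <<'E'
from h import *
for z in(108,111,114): print(z,atz("scene",(364.3,197.5),z))
z=np.load("w1.npz");P=cloud("scene",z["d"]);print(np.round(P[192:200:1,362:367].reshape(-1,3)[::2],0).tolist())
R=rectify("scene",z["im"],694,165,55)
print(np.round(atz("scene",(290+209*.325,110+309*.325),55),1),"well now")
E
```

```text
108 [690.93540581 170.54429608 108.        ]
111 [691.88023911 168.89779401 111.        ]
114 [692.8250724  167.25129194 114.        ]
[[694.0, 147.0, 159.0], [698.0, 147.0, 166.0], [699.0, 152.0, 163.0], [698.0, 146.0, 162.0], [701.0, 147.0, 166.0], [657.0, 213.0, 33.0], [700.0, 148.0, 159.0], [703.0, 149.0, 163.0], [691.0, 160.0, 130.0], [702.0, 150.0, 155.0], [661.0, 210.0, 32.0], [694.0, 161.0, 130.0], [695.0, 167.0, 125.0], [693.0, 161.0, 123.0], [697.0, 162.0, 127.0], [692.0, 160.0, 117.0], [695.0, 164.0, 118.0], [670.0, 215.0, 32.0], [694.0, 163.0, 112.0], [672.0, 210.0, 35.0]]
[694.3 164.5  55. ] well now
```

The tip is within about 2 mm of the well centre, so I'll descend to the button. TCP 84.5 corresponds to fully down.

>>> play_rows(
  steps=[
    {"delta_pos": [0.05, 0, 2], "yaw": 0, "jaw": 10},
    {"delta_pos": [0.05, 0, 4], "yaw": 0, "jaw": 10},
    {"delta_pos": [0.05, 0, 5.5], "yaw": 0, "jaw": 10},
    {"delta_pos": [0.05, 0, 7], "yaw": 0, "jaw": 10},
    {"delta_pos": [0.05, 0, 8], "yaw": 0, "jaw": 10},
    {"delta_pos": [0.05, 0, 8.3], "yaw": 0, "jaw": 10},
    {"delta_pos": [0.05, 0, 8.3], "yaw": 0, "jaw": 10},
    {"delta_pos": [0.05, 0, 8.3], "yaw": 0, "jaw": 10},
  ],
)

```text
clock: 9.05
eef_pos: [695.5, 165.5, 94.9]
tcp_rot: [3.141, -0.001, 0.462]
contact_force: [0.0, -0.0, -1.2]
opening: 0.315
grasp_force: 69.0
```

>>> play_rows(
  steps=[
    {"delta_pos": [0, 0, 0.2], "yaw": 0, "jaw": 10},
    {"delta_pos": [0, 0, 0.4], "yaw": 0, "jaw": 10},
    {"delta_pos": [0, 0, 0.6], "yaw": 0, "jaw": 10},
    {"delta_pos": [0, 0, 0.8], "yaw": 0, "jaw": 10},
    {"delta_pos": [0, 0, 0.85], "yaw": 0, "jaw": 10},
    {"delta_pos": [0, 0, 0.85], "yaw": 0, "jaw": 10},
    {"delta_pos": [0, 0, 0.85], "yaw": 0, "jaw": 10},
    {"delta_pos": [0, 0, 0.85], "yaw": 0, "jaw": 10},
  ],
)

```text
clock: 9.85
eef_pos: [695.4, 165.4, 86.0]
tcp_rot: [3.141, -0.001, 0.462]
contact_force: [1.2, 0.7, 2.4]
opening: 0.308
grasp_force: 69.0
```

>>> play_rows(
  steps=[
    {"delta_pos": [0, 0, 0.1], "yaw": 0, "jaw": 10},
    {"delta_pos": [0, 0, 0.15], "yaw": 0, "jaw": 10},
    {"delta_pos": [0, 0, 0.2], "yaw": 0, "jaw": 10},
    {"delta_pos": [0, 0, 0.2], "yaw": 0, "jaw": 10},
    {"delta_pos": [0, 0, 0.2], "yaw": 0, "jaw": 10},
    {"delta_pos": [0, 0, 0.2], "yaw": 0, "jaw": 10},
    {"delta_pos": [0, 0, 0.2], "yaw": 0, "jaw": 10},
    {"delta_pos": [0, 0, 0.2], "yaw": 0, "jaw": 10},
  ],
)

```text
clock: 10.65
eef_pos: [695.4, 165.5, 84.3]
tcp_rot: [3.141, -0.001, 0.462]
contact_force: [2.0, 0.9, 6.5]
opening: 0.31
grasp_force: 69.0
```

The button is bottomed at about 7.7 N net. Now I'll push along tool +y, which is the slide-out direction.

>>> play_rows(
  steps=[
    {"delta_pos": [0, 0.3, 0], "yaw": 0, "jaw": 10},
    {"delta_pos": [0, 0.6, 0], "yaw": 0, "jaw": 10},
    {"delta_pos": [0, 0.9, 0], "yaw": 0, "jaw": 10},
    {"delta_pos": [0, 1.2, 0], "yaw": 0, "jaw": 10},
    {"delta_pos": [0, 1.6, 0], "yaw": 0, "jaw": 10},
    {"delta_pos": [0, 2.0, 0], "yaw": 0, "jaw": 10},
    {"delta_pos": [0, 2.4, 0], "yaw": 0, "jaw": 10},
    {"delta_pos": [0, 2.4, 0], "yaw": 0, "jaw": 10},
  ],
)

```text
clock: 11.45
eef_pos: [706.0, 144.1, 84.3]
tcp_rot: [-3.141, -0.001, 0.461]
contact_force: [0.5, 1.6, 6.8]
opening: 0.308
grasp_force: 69.3
```

>>> play_rows(
  steps=[
    {"delta_pos": [0, 0.8, 0], "yaw": 0, "jaw": 10},
    {"delta_pos": [0, 1.6, 0], "yaw": 0, "jaw": 10},
    {"delta_pos": [0, 2.4, 0], "yaw": 0, "jaw": 10},
    {"delta_pos": [0, 3.2, 0], "yaw": 0, "jaw": 10},
    {"delta_pos": [0, 4.0, 0], "yaw": 0, "jaw": 10},
    {"delta_pos": [0, 4.8, 0], "yaw": 0, "jaw": 10},
    {"delta_pos": [0, 5.4, 0], "yaw": 0, "jaw": 10},
    {"delta_pos": [0, 5.8, 0], "yaw": 0, "jaw": 10},
  ],
)

```text
clock: 12.25
eef_pos: [731.6, 92.4, 84.2]
tcp_rot: [-3.14, -0.0, 0.461]
contact_force: [-1.9, 4.6, 8.2]
opening: 0.309
grasp_force: 69.4
```

>>> play_rows(
  steps=[
    {"delta_pos": [0, 0.2, 0], "yaw": 0, "jaw": 10},
    {"delta_pos": [0, 0.4, 0], "yaw": 0, "jaw": 10},
    {"delta_pos": [0, 0.5, 0], "yaw": 0, "jaw": 10},
    {"delta_pos": [0, 0.6, 0], "yaw": 0, "jaw": 10},
    {"delta_pos": [0, 0.7, 0], "yaw": 0, "jaw": 10},
    {"delta_pos": [0, 0.7, 0], "yaw": 0, "jaw": 10},
    {"delta_pos": [0, 0.7, 0], "yaw": 0, "jaw": 10},
    {"delta_pos": [0, 0.7, 0], "yaw": 0, "jaw": 10},
  ],
)

```text
clock: 13.05
eef_pos: [734.1, 86.7, 84.2]
tcp_rot: [-3.14, 0.0, 0.462]
contact_force: [-1.7, 3.1, 8.5]
opening: 0.311
grasp_force: 69.5
```

```bash
python3 - <<'E'
from h import *
im,d=vision.grab_frame("scene")
R=go([694.3,165.2,84],2.033)
np.savez("w2.npz",im=im,d=d)
cv2.imwrite("pics/d.png",cv2.resize(im[130:280,280:430,::-1],(600,600),interpolation=cv2.INTER_CUBIC))
E
```

```text
t 13.1 p [734.1  86.7  84.2] F [-1.5  3.   8.6] open 0.313 gf 69.51324820518494 q6 1.22
rot [-3.14   0.     0.462] delta cm [-0.07 -8.8   0.04]
yaw -3.1422596292687164 -0.000666975678923265
```

View pics/d.png

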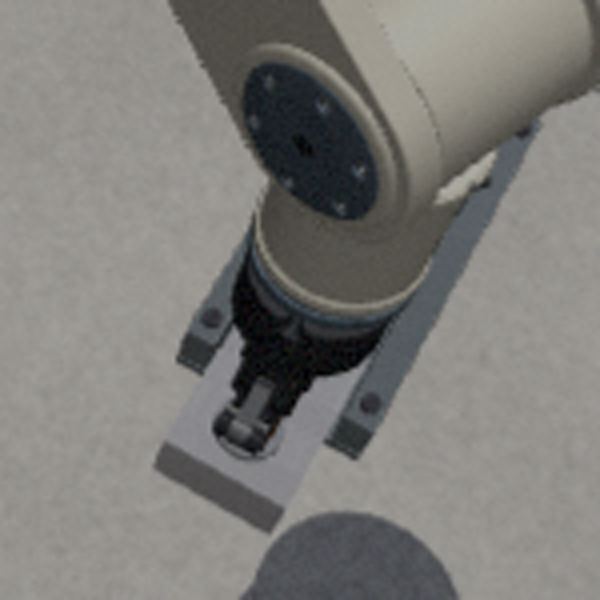

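The slide has come out well past the bed, with the front block extended in front of the rails. The push force is still only friction-level, so I'll creep on to the stop and watch the force.

>>> play_rows(
  steps=[
    {"delta_pos": [0, 0.1, 0], "yaw": 0, "jaw": 10},
    {"delta_pos": [0, 0.2, 0], "yaw": 0, "jaw": 10},
    {"delta_pos": [0, 0.3, 0], "yaw": 0, "jaw": 10},
    {"delta_pos": [0, 0.4, 0], "yaw": 0, "jaw": 10},
    {"delta_pos": [0, 0.4, 0], "yaw": 0, "jaw": 10},
    {"delta_pos": [0, 0.4, 0], "yaw": 0, "jaw": 10},
    {"delta_pos": [0, 0.4, 0], "yaw": 0, "jaw": 10},
    {"delta_pos": [0, 0.4, 0], "yaw": 0, "jaw": 10},
  ],
)

```text
clock: 13.9
eef_pos: [734.7, 85.5, 84.2]
tcp_rot: [-3.136, 0.001, 0.461]
contact_force: [-5.6, 12.3, 11.3]
opening: 0.311
grasp_force: 70.1
```

The force rose to 13.5 N and motion stopped, so it's at the stop. I'll back off within the well's play and lift.

>>> play_rows(
  steps=[
    {"delta_pos": [0, -0.4, 0], "yaw": 0, "jaw": 10},
    {"delta_pos": [0, -0.9, 0], "yaw": 0, "jaw": 10},
    {"delta_pos": [0, -0.9, -0.5], "yaw": 0, "jaw": 10},
    {"delta_pos": [0, -0.9, -2], "yaw": 0, "jaw": 10},
    {"delta_pos": [0, -0.9, -4], "yaw": 0, "jaw": 10},
    {"delta_pos": [0, -0.9, -6.5], "yaw": 0, "jaw": 10},
    {"delta_pos": [0, -0.9, -9], "yaw": 0, "jaw": 10},
    {"delta_pos": [0, -0.9, -9.5], "yaw": 0, "jaw": 10},
  ],
)

```text
clock: 14.7
eef_pos: [733.5, 90.2, 182.2]
tcp_rot: [3.141, -0.003, 0.462]
contact_force: [-0.6, -0.4, -1.0]
opening: 0.313
grasp_force: 68.9
```

```bash
python3 - <<'E'
from h import *
go([471.5,-276.5,175],2.033)
E
```

```text
t 14.7 p [733.5  90.2 182.2] F [-0.6 -0.4 -1. ] open 0.313 gf 68.94288539886475 q6 1.23
rot [ 3.141e+00 -3.000e-03  4.620e-01] delta cm [-39.79  21.16   0.61]
yaw -3.1421695267847873 -0.0005768731949942207
```

>>> play_rows(
  steps=[
    {"delta_pos": [-1, 0.5, 0], "yaw": 0, "jaw": 10},
    {"delta_pos": [-4, 2.1, 0], "yaw": 0, "jaw": 10},
    {"delta_pos": [-7, 3.7, 0], "yaw": 0, "jaw": 10},
    {"delta_pos": [-10, 5.3, 0], "yaw": 0, "jaw": 10},
    {"delta_pos": [-13, 6.9, 0], "yaw": 0, "jaw": 10},
    {"delta_pos": [-16, 8.5, 0], "yaw": 0, "jaw": 10},
    {"delta_pos": [-19, 10.1, 0], "yaw": 0, "jaw": 10},
    {"delta_pos": [-22, 11.7, 0], "yaw": 0, "jaw": 10},
  ],
)

```text
clock: 15.5
eef_pos: [584.6, -113.8, 176.8]
tcp_rot: [-3.14, 0.003, 0.462]
contact_force: [0.0, 0.1, -1.4]
opening: 0.314
grasp_force: 68.9
```

>>> play_rows(
  steps=[
    {"delta_pos": [-3, 1.6, 0], "yaw": 0, "jaw": 10},
    {"delta_pos": [-6, 3.2, 0], "yaw": 0, "jaw": 10},
    {"delta_pos": [-9, 4.8, 0], "yaw": 0, "jaw": 10},
    {"delta_pos": [-12, 6.4, 0], "yaw": 0, "jaw": 10},
    {"delta_pos": [-15, 8, 0], "yaw": 0, "jaw": 10},
    {"delta_pos": [-17, 9.1, 0], "yaw": 0, "jaw": 10},
    {"delta_pos": [-17.8, 9.5, 0], "yaw": 0, "jaw": 10},
    {"delta_pos": [-17.8, 9.5, 0], "yaw": 0, "jaw": 10},
  ],
)

```text
clock: 16.3
eef_pos: [468.7, -277.2, 177.5]
tcp_rot: [-3.14, 0.001, 0.46]
contact_force: [0.5, 1.4, -1.0]
opening: 0.31
grasp_force: 69.0
```

```bash
python3 - <<'E'
from h import *
im2,d2=vision.grab_frame("top");im,d=vision.grab_frame("scene")
go([471.5,-276.5,120],2.033)
np.savez("w3.npz",im=im,d=d,im2=im2,d2=d2)
cv2.imwrite("pics/e.png",np.hstack([cv2.resize(im[160:280,80:200,::-1],(400,400),interpolation=cv2.INTER_CUBIC),cv2.resize(im2[70:230,80:240,::-1],(400,400),interpolation=cv2.INTER_CUBIC)]))
P=cloud("top",d2);m=(np.hypot(P[...,0]-734,P[...,1]-85)<90)&(P[...,2]>50)&(P[...,2]<60)
z=np.load("top0.npz");ax=np.array([.446,-.895])
P0=cloud("top",z["d"]);m0=(np.hypot(P0[...,0]-694,P0[...,1]-165)<70)&(P0[...,2]>51)&(P0[...,2]<60)
for p in(P[m],P0[m0]):
    print(np.percentile(p[:,:2]@ax,[95,99]))
E
```

```text
t 16.4 p [ 470.2 -276.3  178. ] F [-0.4 -1.2 -1.9] open 0.309 gf 68.96286249160767 q6 0.57
rot [-3.14   0.     0.461] delta cm [0.11 0.08 5.8 ]
yaw -3.142416421611484 -0.0008237680216907073
[268.76176957 271.16136144]
[193.04958963 195.59779305]
```

View pics/e.png

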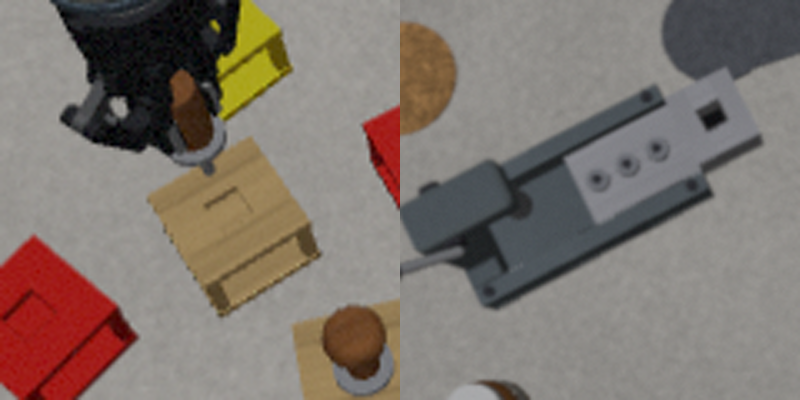

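The scene view has the tip at about (142.4,211.6) and the open hole centre at about (148,222). The top view shows the slide far out with the button back up. I'll check the slide travel, and the tip against the hole.

```bash
python3 - <<'E'
from h import *
np.set_printoptions(precision=1,suppress=True)
print("tip",atz("scene",(142.6,210.5),115.5),"hole",atz("scene",(148.3,222.5),60))
w=np.load("w3.npz");z0=np.load("top0.npz")
A=cv2.cvtColor(rectify("top",z0["im"],694.3,165.2,55,half=26),cv2.COLOR_RGB2GRAY)
for s in(0,):
    B=cv2.cvtColor(rectify("top",w["im2"],730,93.6,55,half=46),cv2.COLOR_RGB2GRAY)
    q=cv2.matchTemplate(B,A,cv2.TM_CCOEFF_NORMED);_,v,_,l=cv2.minMaxLoc(q)
    off=np.array(l)/4-20;print(v,off,"travel",80+off@[.446,-.895])
P=cloud("scene",w["d"]);k=(np.hypot(P[...,0]-471,P[...,1]+276)<75)&(P[...,2]>54)&(P[...,2]<66)
print(cv2.minAreaRect(P[k][:,:2].astype(np.float32)))
E
```

```text
tip [ 467.8 -277.8  115.5] hole [ 471.3 -277.4   60. ]
0.9949886202812195 [-2.2  4.2] travel 75.19275
((469.9471130371094, -277.5584411621094), (87.43994903564453, 84.15789031982422), 4.786980152130127)
```

The travel reads about 75 mm. The slide reached the stop, but while backing off with the button still pressed the pin's friction dragged it back by about 5 mm. I'll go back, press again, push to the stop, then lift straight up. The well is now at about (728,98).

>>> play_rows(
  steps=[
    {"delta_pos": [1, -0.6, 0], "yaw": 0, "jaw": 10},
    {"delta_pos": [4, -2.2, 0], "yaw": 0, "jaw": 10},
    {"delta_pos": [7, -3.9, 0], "yaw": 0, "jaw": 10},
    {"delta_pos": [10, -5.5, 0], "yaw": 0, "jaw": 10},
    {"delta_pos": [13, -7.2, 0], "yaw": 0, "jaw": 10},
    {"delta_pos": [16, -8.9, 0], "yaw": 0, "jaw": 10},
    {"delta_pos": [19, -10.5, 0], "yaw": 0, "jaw": 10},
    {"delta_pos": [22, -12.2, 0], "yaw": 0, "jaw": 10},
  ],
)

```text
clock: 17.2
eef_pos: [614.2, -66.3, 178.5]
tcp_rot: [-3.141, -0.0, 0.463]
contact_force: [0.4, 0.7, -1.1]
opening: 0.311
grasp_force: 69.0
```

>>> play_rows(
  steps=[
    {"delta_pos": [3, -1.7, 0], "yaw": 0, "jaw": 10},
    {"delta_pos": [6, -3.3, 0], "yaw": 0, "jaw": 10},
    {"delta_pos": [9, -5, 0], "yaw": 0, "jaw": 10},
    {"delta_pos": [12, -6.7, 0], "yaw": 0, "jaw": 10},
    {"delta_pos": [15, -8.3, 0], "yaw": 0, "jaw": 10},
    {"delta_pos": [17, -9.4, 0], "yaw": 0, "jaw": 10},
    {"delta_pos": [17.7, -9.8, 0], "yaw": 0, "jaw": 10},
    {"delta_pos": [17.7, -9.8, 0], "yaw": 0, "jaw": 10},
  ],
)

```text
clock: 18.0
eef_pos: [727.8, 99.3, 178.0]
tcp_rot: [-3.141, 0.001, 0.464]
contact_force: [-0.7, 0.2, -1.5]
opening: 0.309
grasp_force: 69.0
```

```bash
python3 - <<'E'
from h import *
im,d=vision.grab_frame("scene")
go([728,98,95],2.033)
E
```

```text
t 18.05 p [727.3  98.  178.1] F [-0.5 -0.8 -1.5] open 0.309 gf 68.99572491645813 q6 1.24
rot [-3.141e+00  1.000e-03  4.630e-01] delta cm [0.07 0.03 8.31]
yaw -3.140370403018808 0.0012222505709851283
```

>>> play_rows(
  steps=[
    {"delta_pos": [0.05, 0, 2], "yaw": 0, "jaw": 10},
    {"delta_pos": [0.05, 0, 4], "yaw": 0, "jaw": 10},
    {"delta_pos": [0.05, 0, 6], "yaw": 0, "jaw": 10},
    {"delta_pos": [0.05, 0, 7.5], "yaw": 0, "jaw": 10},
    {"delta_pos": [0.05, 0, 8.3], "yaw": 0, "jaw": 10},
    {"delta_pos": [0.05, 0, 8.8], "yaw": 0, "jaw": 10},
    {"delta_pos": [0.05, 0, 9.2], "yaw": 0, "jaw": 10},
    {"delta_pos": [0.05, 0, 9.3], "yaw": 0, "jaw": 10},
  ],
)

```text
clock: 18.85
eef_pos: [728.6, 96.9, 86.2]
tcp_rot: [3.141, -0.0, 0.462]
contact_force: [-1.7, -1.1, 2.1]
opening: 0.308
grasp_force: 69.3
```

>>> play_rows(
  steps=[
    {"delta_pos": [0, 0, 0], "yaw": 0, "jaw": 10},
    {"delta_pos": [0, 0.3, 0], "yaw": 0, "jaw": 10},
    {"delta_pos": [0, 0.6, 0], "yaw": 0, "jaw": 10},
    {"delta_pos": [0, 0.9, 0], "yaw": 0, "jaw": 10},
    {"delta_pos": [0, 1.1, 0], "yaw": 0, "jaw": 10},
    {"delta_pos": [0, 1.3, 0], "yaw": 0, "jaw": 10},
    {"delta_pos": [0, 1.5, 0], "yaw": 0, "jaw": 10},
    {"delta_pos": [0, 1.6, 0], "yaw": 0, "jaw": 10},
  ],
)

```text
clock: 19.65
eef_pos: [734.9, 85.5, 86.1]
tcp_rot: [-3.137, -0.001, 0.461]
contact_force: [-6.4, 15.4, 9.5]
opening: 0.31
grasp_force: 70.4
```

It's at the stop again (about 17 N). I'll lift straight up this time.

>>> play_rows(
  steps=[
    {"delta_pos": [0, 0, -0.5], "yaw": 0, "jaw": 10},
    {"delta_pos": [0, 0, -1.2], "yaw": 0, "jaw": 10},
    {"delta_pos": [0, -0.2, -2], "yaw": 0, "jaw": 10},
    {"delta_pos": [0, -0.4, -3.5], "yaw": 0, "jaw": 10},
    {"delta_pos": [0, -0.4, -5.5], "yaw": 0, "jaw": 10},
    {"delta_pos": [0, -0.4, -7.5], "yaw": 0, "jaw": 10},
    {"delta_pos": [0, -0.4, -9], "yaw": 0, "jaw": 10},
    {"delta_pos": [0, -0.4, -9], "yaw": 0, "jaw": 10},
  ],
)

```text
clock: 20.45
eef_pos: [735.4, 86.1, 178.9]
tcp_rot: [3.139, -0.004, 0.462]
contact_force: [-0.1, -0.2, -1.3]
opening: 0.314
grasp_force: 69.5
```

```bash
python3 - <<'E'
from h import *
go([472,-276.5,178],2.033)
E
```

```text
t 20.45 p [735.4  86.1 178.9] F [-0.1 -0.2 -1.3] open 0.314 gf 69.54071402549744 q6 1.22
rot [ 3.139 -0.004  0.462] delta cm [-39.73  20.73  -0.04]
yaw -3.1422289888410306 -0.0006363352512375187
```

>>> play_rows(
  steps=[
    {"delta_pos": [-1, 0.5, 0], "yaw": 0, "jaw": 10},
    {"delta_pos": [-4, 2.1, 0], "yaw": 0, "jaw": 10},
    {"delta_pos": [-7, 3.7, 0], "yaw": 0, "jaw": 10},
    {"delta_pos": [-10, 5.2, 0], "yaw": 0, "jaw": 10},
    {"delta_pos": [-13, 6.8, 0], "yaw": 0, "jaw": 10},
    {"delta_pos": [-16, 8.4, 0], "yaw": 0, "jaw": 10},
    {"delta_pos": [-19, 9.9, 0], "yaw": 0, "jaw": 10},
    {"delta_pos": [-22, 11.5, 0], "yaw": 0, "jaw": 10},
  ],
)

```text
clock: 21.25
eef_pos: [585.5, -115.9, 174.2]
tcp_rot: [-3.14, 0.002, 0.462]
contact_force: [-0.2, -1.0, -1.4]
opening: 0.308
grasp_force: 69.5
```

>>> play_rows(
  steps=[
    {"delta_pos": [-3, 1.6, 0], "yaw": 0, "jaw": 10},
    {"delta_pos": [-6, 3.1, 0], "yaw": 0, "jaw": 10},
    {"delta_pos": [-9, 4.7, 0], "yaw": 0, "jaw": 10},
    {"delta_pos": [-12, 6.2, 0], "yaw": 0, "jaw": 10},
    {"delta_pos": [-15, 7.8, 0], "yaw": 0, "jaw": 10},
    {"delta_pos": [-17, 8.9, 0], "yaw": 0, "jaw": 10},
    {"delta_pos": [-17.7, 9.2, 0], "yaw": 0, "jaw": 10},
    {"delta_pos": [-17.7, 9.2, 0], "yaw": 0, "jaw": 10},
  ],
)

```text
clock: 22.05
eef_pos: [469.1, -276.2, 174.8]
tcp_rot: [-3.14, 0.001, 0.46]
contact_force: [-0.0, -1.5, -1.9]
opening: 0.313
grasp_force: 69.6
```

```bash
python3 - <<'E'
from h import *
np.set_printoptions(precision=1,suppress=True)
im2,d2=vision.grab_frame("top");im,d=vision.grab_frame("scene")
go([472,-276.5,120],2.033)
z0=np.load("top0.npz")
A=cv2.cvtColor(rectify("top",z0["im"],694.3,165.2,55,half=26),cv2.COLOR_RGB2GRAY)
B=cv2.cvtColor(rectify("top",im2,730,93.6,55,half=46),cv2.COLOR_RGB2GRAY)
q=cv2.matchTemplate(B,A,cv2.TM_CCOEFF_NORMED);_,v,_,l=cv2.minMaxLoc(q)
off=np.array(l)/4-20;print(v,off,"travel",80+off@[.446,-.895])
cv2.imwrite("pics/f.png",cv2.resize(im[160:280,80:200,::-1],(600,600),interpolation=cv2.INTER_CUBIC))
E
```

```text
t 22.15 p [ 470.4 -275.3  175.2] F [ 0.8  1.2 -1.6] open 0.312 gf 69.551020860672 q6 0.58
rot [-3.1  0.   0.5] delta cm [0.1 0.2 5.5]
yaw -3.142326992486781 -0.0007343388969878184
0.9950035810470581 [-0.2  0.2] travel 79.66475
```

View pics/f.png

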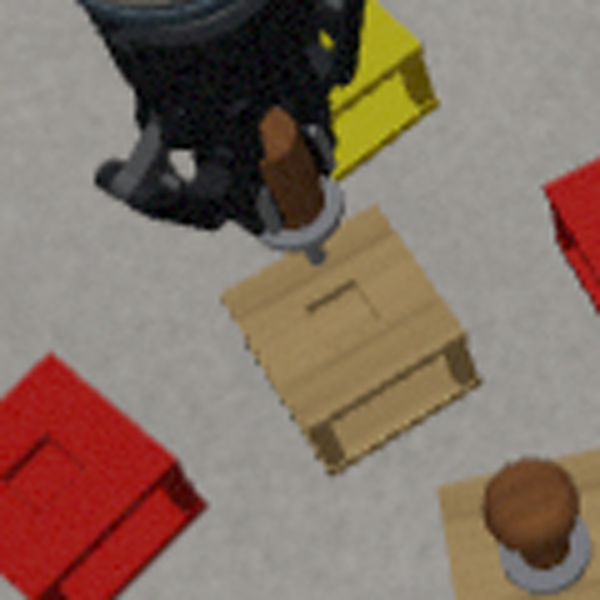

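The slide travel is now 79.7 mm, so it's fully out. The picture shows the tip at about (143,212), about 3 mm short of the hole centre in x. I'll shift slightly and descend.

>>> play_rows(
  steps=[
    {"delta_pos": [0.2, 0.15, 1], "yaw": 0, "jaw": 10},
    {"delta_pos": [0.2, 0.15, 3], "yaw": 0, "jaw": 10},
    {"delta_pos": [0.2, 0.15, 5], "yaw": 0, "jaw": 10},
    {"delta_pos": [0.2, 0.15, 6.5], "yaw": 0, "jaw": 10},
    {"delta_pos": [0.2, 0.15, 8], "yaw": 0, "jaw": 10},
    {"delta_pos": [0.2, 0.15, 9], "yaw": 0, "jaw": 10},
    {"delta_pos": [0.2, 0.15, 9.3], "yaw": 0, "jaw": 10},
    {"delta_pos": [0.2, 0.15, 9.3], "yaw": 0, "jaw": 10},
  ],
)

```text
clock: 22.95
eef_pos: [473.1, -275.8, 82.2]
tcp_rot: [-3.141, 0.0, 0.462]
contact_force: [0.8, -0.6, -1.2]
opening: 0.307
grasp_force: 69.5
```

>>> play_rows(
  steps=[
    {"delta_pos": [0, 0, 0.1], "yaw": 0, "jaw": 10},
    {"delta_pos": [0, 0, 0.2], "yaw": 0, "jaw": 10},
    {"delta_pos": [0, 0, 0.3], "yaw": 0, "jaw": 10},
    {"delta_pos": [0, 0, 0.35], "yaw": 0, "jaw": 10},
    {"delta_pos": [0, 0, 0.4], "yaw": 0, "jaw": 10},
    {"delta_pos": [0, 0, 0.4], "yaw": 0, "jaw": 10},
    {"delta_pos": [0, 0, 0.4], "yaw": 0, "jaw": 10},
    {"delta_pos": [0, 0, 0.4], "yaw": 0, "jaw": 10},
  ],
)

```text
clock: 23.75
eef_pos: [473.0, -276.3, 78.7]
tcp_rot: [3.142, -0.0, 0.462]
contact_force: [-0.7, -0.5, -1.3]
opening: 0.313
grasp_force: 69.5
```

>>> play_rows(
  steps=[
    {"delta_pos": [0, 0, 0.05], "yaw": 0, "jaw": 10},
    {"delta_pos": [0, 0, 0.1], "yaw": 0, "jaw": 10},
    {"delta_pos": [0, 0, 0.15], "yaw": 0, "jaw": 10},
    {"delta_pos": [0, 0, 0.15], "yaw": 0, "jaw": 10},
    {"delta_pos": [0, 0, 0.15], "yaw": 0, "jaw": 10},
    {"delta_pos": [0, 0, 0.15], "yaw": 0, "jaw": 10},
    {"delta_pos": [0, 0, 0.15], "yaw": 0, "jaw": 10},
    {"delta_pos": [0, 0, 0.15], "yaw": 0, "jaw": 10},
  ],
)

```text
clock: 24.55
eef_pos: [473.0, -276.3, 77.4]
tcp_rot: [3.142, -0.0, 0.462]
contact_force: [-3.0, 1.1, 5.3]
opening: 0.308
grasp_force: 70.2
```

The collar has seated at z 77.4, the grasp height. I'll open and retreat.

>>> play_rows(
  steps=[
    {"delta_pos": [0, 0, 0], "yaw": 0, "jaw": 35},
    {"delta_pos": [0, 0, 0], "yaw": 0, "jaw": 45},
    {"delta_pos": [0, 0, 0], "yaw": 0, "jaw": 60},
    {"delta_pos": [0, 0, 0], "yaw": 0, "jaw": 80},
    {"delta_pos": [0, 0, 0], "yaw": 0, "jaw": 100},
    {"delta_pos": [0, 0, 0], "yaw": 0, "jaw": 100},
    {"delta_pos": [0, 0, 0], "yaw": 0, "jaw": 100},
    {"delta_pos": [0, 0, 0], "yaw": 0, "jaw": 100},
  ],
)

```text
clock: 25.35
eef_pos: [473.0, -276.3, 77.1]
tcp_rot: [-3.142, 0.0, 0.462]
contact_force: [0.2, -0.4, -0.3]
opening: 0.998
grasp_force: 0.0
```

>>> play_rows(
  steps=[
    {"delta_pos": [0, 0, -1], "yaw": 0, "jaw": 100},
    {"delta_pos": [0, 0, -3], "yaw": 0, "jaw": 100},
    {"delta_pos": [0, 0, -6], "yaw": 0, "jaw": 100},
    {"delta_pos": [0, 0, -9], "yaw": 0, "jaw": 100},
    {"delta_pos": [-3, 0, -11], "yaw": 0, "jaw": 100},
    {"delta_pos": [-6, 0, -12], "yaw": 0, "jaw": 100},
    {"delta_pos": [-9, 0, -12], "yaw": 0, "jaw": 100},
    {"delta_pos": [-10, 0, -12], "yaw": 0, "jaw": 100},
  ],
)

```text
clock: 26.15
eef_pos: [381.7, -321.6, 198.2]
tcp_rot: [3.141, 0.0, 0.461]
contact_force: [-0.1, 1.2, -0.3]
opening: 1.002
grasp_force: 0.0
```

```bash
python3 - <<'E'
from h import *
im,d=vision.grab_frame("scene")
go([472,-276,178])
P=cloud("scene",d);k=(np.hypot(P[...,0]-472,P[...,1]+277)<25)&(P[...,2]>119)&(P[...,2]<130);q=P[k];print(len(q),q.mean(0))
cv2.imwrite("pics/g.png",im[...,::-1])
E
```

```text
t 26.2 p [ 381.5 -321.6  197.9] F [-0.9 -0.6  0.4] open 1.001 gf 0.0 q6 0.41
rot [3.141 0.    0.46 ] delta cm [10.14 -0.07  1.98]
122 [ 473.38280886 -277.97021274  124.76914442]
```

View pics/g.png

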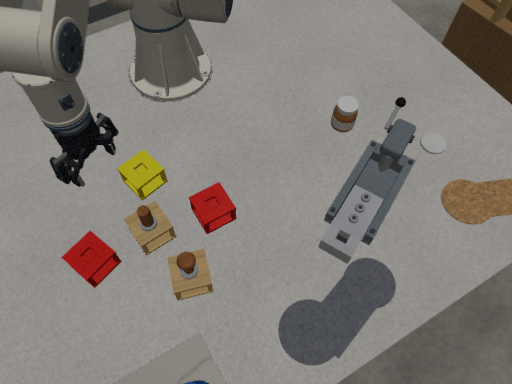

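The pin tool is upright in its stand at (147,218), the slide is out at (345,235), and the punch, jar and decoys are undisturbed. The gripper is clear, so I'm handing in.

```bash
python3 -c "
from rig import r
print(r.sign_off())"
```

```text
the job is handed in; nothing more can be done
None
```

The job is handed in: the die slide measures about 79.7 mm out, the pin tool is released upright in its own stand, and the punch and glue jar were left alone. It took a second press and push, because friction dragged the slide back about 5 mm the first time.

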